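# Press the brass plates home on a display plinth

## Robot

A 6-joint arm with a two-finger parallel gripper is mounted at the origin on the work surface. World frame = base frame: x ahead of the robot, y to its left, z up, the work surface at z = 0. Lengths are in m, angles in degrees, forces in N, time in s.
With the tool pointing down it reaches from about 0.4 to 0.825 m from the base axis. Payload 7 kg.
Tool frame: the origin (TCP) lies at the very end of the fingers, on their centre line; the grasp point (between the pads) lies 19 mm behind it; x points along the fingers, z is the direction in which the jaws open and shut, and the axes are right-handed (so a half turn about x gives the same grasp; the last joint's range is limited). The gripper opens to 88 mm and grips with 3 to 60 N. Pads are 19 mm wide; open, the fingers measure 130 mm over their backs; the gripper's body (78 mm by 193 mm) begins 47 mm behind the grasp point.
Start: joints at [90.705, 20.546, 0.682, 0, -70.136, -16.507], TCP at [0.184, 0.649, 0.227] pointing down, gripper open.
Joint ranges: [-176.03, 176.03], [-82.01, 121.73], [-58.28, 71.71], [-173.87, 95.51], [-174.79, -0.11], [-173.66, 173.66]. Speed limits (degrees/s): [136.94, 136.94, 172.46, 180, 180, 180].

## Interface

Orientations are given as [roll, pitch, yaw] about the fixed x, y, z axes, in that order (R = Rz(yaw) Ry(pitch) Rx(roll)).
In Python, from plant import * gives the robot as it stands.
- The arm moves only by the tool arm_command, never from a script. Its argument "commands" is one flat list of numbers, 5 for each row, row after row: the shift along the tool's x, y, z in mm, then the turn about the tool's x in degrees, then the opening in per cent of the stroke, from 0 (shut) to 100 (fully open). A call has 1 to 5 rows; each row shifts and turns the pose as measured when the row begins, along the tool's axes as they then stand; what a row does not reach is not made up. A row lasts 1/8 s, in which the tool goes at most 62.5 mm and 10.7 degrees, less where a joint would pass 70% of its speed; a pose out of reach is approached as far as the arm can. A call is refused whole if a number of a shift passes 62.5 or a number of a turn 10.7, either way. A call with a gripper value outside its range is refused whole. The fingers move at their own pace and stop on an object; the grip force is fixed at half the most. Time passes only in rows, so rows that do not move let the fingers close. It gives the time, the measured TCP pose, the force and the opening at its end, in the units of the state.
- get_obs(): the state, without advancing time (a new reading comes with each control period).
- snapshot(name): name is "side" or "top" or "wrist"; returns a dict with "frame" (420x560x3 uint8, blue, green, red), "fov_y" (degrees; the focal length in pixels is half the picture's height over the tangent of half this angle, whatever the lens; pixels are square), "cx", "cy" (the principal point, pixels), "world_to_cam" (4x4, takes a point from world to camera coordinates). Camera axes: x right, y up, looking along -z (the intrinsics and any distortion apply to the point x, -y, -z); pixel columns grow to the right and rows downward; lengths in m; the calibration is good to about 2 mm. A picture is of the moment at which its call begins. There is no depth.
- close_job(): hands the job in, once; it reports no verdict.
The state is a dict: "clock": time; "joint_pos": joint angles; "qvel": joint speeds; "tau": joint torques, N m; "tool_pos": TCP position; "orientation": TCP orientation; "force": force on the tool from outside, world axes, zero at the start; "moment": the same for the moment, N m; "opening": finger opening in m.
Only numpy, scipy, OpenCV 4.12 (cv2) and the standard library are available. Lean on these libraries where they do the work, as an engineer would, in place of code of your own. Each camera call takes 0.05 s, during which the arm holds its last target. There are 200 camera calls.

## Task

Two brass plates still stand proud of adjoining sides of the wooden display plinth. Push the oblong plate fully home against the screw nose of the bent steel bracket, then turn the plinth a quarter turn and push the round plate home the same way, squarely and with no more than 40 N and never with the fingers on the plates. Then stand the plinth upright in the empty half of the wooden tray and let go, leaving the other things on the desk alone.

Things in the scene. Friction and masses are not known exactly. Their poses are not given: they have to be found in the camera images.
- plinth: dark wooden stepped plinth, about 0.16 kg: lower block 56 x 56 mm, 36 tall; on it a square neck 34 x 34 mm from 36 to 70 mm height (grip it there from above; its sides are parallel to the block's). Origin: centre of the underside; z up. Oblong brass plate on the +x side, round one on the +y side; -x and -y sides are bare
- oblong_plate: brass plate 36 mm wide, 22 mm tall, 4 mm thick, on pins on the plinth's +x side, 19 mm above the underside. Origin: middle of its outer face, axes parallel to the plinth's. The outer face is 39 mm from the plinth's axis at joint 0 and 32 mm when home
- oblong_slide (a joint): how far the oblong plate has been pushed in, 0 to 0.007 m (home). It is held by about 7 N of friction and stays where it is left; it starts 0 to 1.5 mm in
- round_plate: round brass plate, 26 mm across, 4 mm thick, on a pin on the plinth's +y side, 19 mm above the underside. Origin: middle of its outer face, axes parallel to the plinth's. The outer face is 39 mm from the plinth's axis at joint 0 and 32 mm when home
- round_slide (a joint): how far the round plate has been pushed in, 0 to 0.007 m (home); as the oblong one
- bracket: bent steel bracket, fixed: upright 60 mm wide, 52 tall, 4 thick, its foot 70 mm to +x. Origin: on the desk, middle of the upright's front face; z up. A set screw with a flat nose 13 mm across points to the bracket's -x, 20 mm above the desk, at y = 0. Its setting varies: the nose ends 22 to 34 mm in front of the upright, not reported (find it by touch or eye)
- tray_spot (a point): fixed light wooden tray, 160 x 280 mm, walls 8 mm thick, 26 tall, floor 6 mm, split by a wall into two halves, each 144 x 128 mm inside; one is empty, one holds two figures. This point: centre of the empty half's floor, on its top, 6 mm above the desk; x, y along the 160 and 280 mm sides, z up; the figures' half is centred 136 mm to +y
- spare: spare plain plinth of the same dark wood, 56 mm square and 36 mm tall with a round 32 mm neck, 58 mm tall in all, no plates; bystander; origin at centre of underside
- mini_a: small grey figure on a 33 mm round base, 38 mm tall, in the occupied half of the tray; bystander; origin under its base
- mini_b: small grey figure on a 33 mm round base, 46 mm tall, in the occupied half of the tray; bystander; origin under its base
- mini_c: small grey figure on a 33 mm round base, 42 mm tall, on the desk; bystander; origin under its base
- pot_a: paint pot, 34 mm across, 48 mm tall; bystander; origin under its base
- pot_b: paint pot, 32 mm across, 42 mm tall; bystander; origin under its base
- glue: glue bottle, 36 mm across, 75 mm tall; bystander; origin under its base

How it is judged:
By the outcome, as a careful person would: the job done as asked, in the order asked, and still so for the second after the job is handed in, with the robot touching nothing.
It also fails if it takes over 64 s, if anything falls off the work surface, if the arm or the gripper's body presses on something with over 40 N, if the wrist force passes 120 N, or if a joint passes its speed limit or range.

## Working session

There is one attempt and no reset: what is moved stays moved. The work goes in short steps, Python scripts to look and compute and a tool call to move; the robot and the scene stay as the last step left them, time stands still between calls to the robot, and variables do not carry over. Pictures are saved under pics/ and viewed, about 8 in all and at most 12, crops included, and the job is handed in when it is done.

Besides the shell and the picture viewer there is one more tool, called in YAML: its name, and indented under it one key for each argument. arm_command: Moves the arm, as the interface text tells. Its arguments: {"type":"object","properties":{"commands":{"type":"array"}},"required":["commands"]}

```bash
mkdir -p pics; ls; cat > h.py <<'E'
from plant import *
import numpy as np, cv2, json
def snap(n,f):
    s=snapshot(n); cv2.imwrite(f'pics/{f}.png',s['frame'])
    np.savez(f'pics/{f}.npz',**s); return s
def ray(f,u,v):
    s=np.load(f'pics/{f}.npz'); h=s['frame'].shape[0]
    fl=h/2/np.tan(np.radians(float(s['fov_y']))/2)
    d=np.array([(u-s['cx'])/fl,-(v-s['cy'])/fl,-1]); T=np.linalg.inv(s['world_to_cam'])
    return T[:3,3],T[:3,:3]@d
def at(f,u,v,z):
    o,d=ray(f,u,v); return (o+d*(z-o[2])/d[2])[:2].round(4)
def px(f,p):
    s=np.load(f'pics/{f}.npz'); h=s['frame'].shape[0]
    fl=h/2/np.tan(np.radians(float(s['fov_y']))/2)
    c=s['world_to_cam']@np.r_[p,1]; return (s['cx']+fl*c[0]/-c[2],s['cy']+fl*c[1]/c[2])
E
python3 - <<'E'
from h import *
for n in('top','side','wrist'):
    s=snap(n,n+'0'); print(n,{k:v for k,v in s.items() if k not in('frame','world_to_cam')}, np.linalg.inv(s['world_to_cam'])[:3].round(3).tolist())
print(get_obs())
a=[cv2.imread(f'pics/{n}0.png') for n in('top','side')]
cv2.imwrite('pics/t0.png',cv2.resize(a[0],(800,600),interpolation=cv2.INTER_CUBIC))
E
```

```text
pics
top {'fov_y': 44.55146601101443, 'cx': 277.4487381451652, 'cy': 215.46869302251918} [[0.029, 0.996, -0.08, 0.435], [-0.999, 0.031, 0.026, 0.039], [0.028, 0.079, 0.996, 1.433]]
side {'fov_y': 53.5780900597063, 'cx': 278.46524952277485, 'cy': 204.68675263079902} [[0.853, 0.244, -0.462, 0.1], [-0.522, 0.409, -0.748, -0.737], [0.006, 0.879, 0.476, 0.541]]
wrist {'fov_y': 68.52379054067535, 'cx': 280.4719480778318, 'cy': 206.56625912356108} [[-0.272, 0.918, 0.287, 0.26], [-0.962, -0.26, -0.079, 0.627], [0.002, -0.298, 0.955, 0.385]]
{'clock': 0.15, 'joint_pos': array([ 9.07061201e+01,  2.05790505e+01,  6.46040551e-01, -1.44686202e-02,
       -7.01352169e+01, -1.65066366e+01]), 'qvel': array([ 0.05414414, -0.20670278,  0.21335678,  0.10035614, -0.08127865,
       -0.04811862]), 'tau': array([-1.14654951e-03, -5.83270490e+01,  2.93289846e+01,  7.00108543e+00,
        8.75258062e-03, -1.09707673e-04]), 'tool_pos': array([0.18372434, 0.64913541, 0.22587344]), 'orientation': array([   5.23196197,   89.93042991, -100.57347912]), 'force': array([ 0.19192622, -0.14761652,  0.48694549]), 'moment': array([0.01578006, 0.0278192 , 0.05622854]), 'opening': 0.08775515323531267}
```

View pics/t0.png

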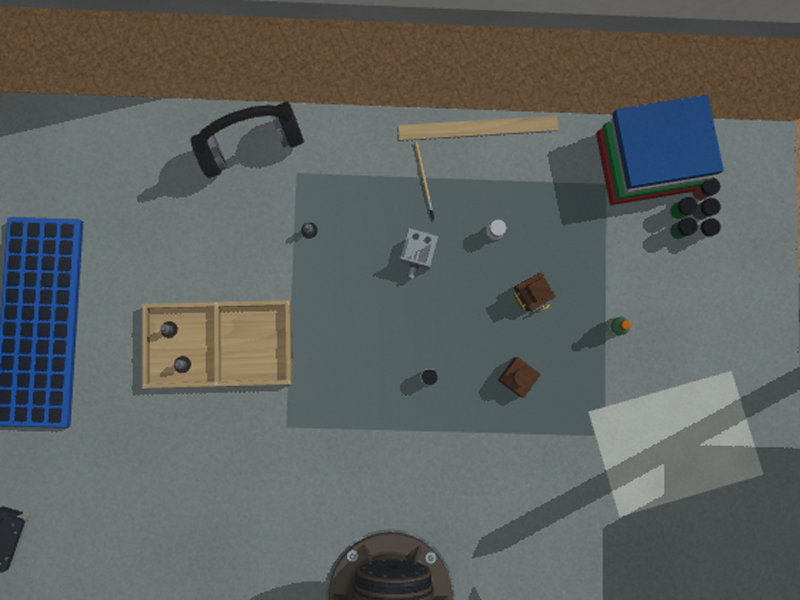

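View pics/side0.png

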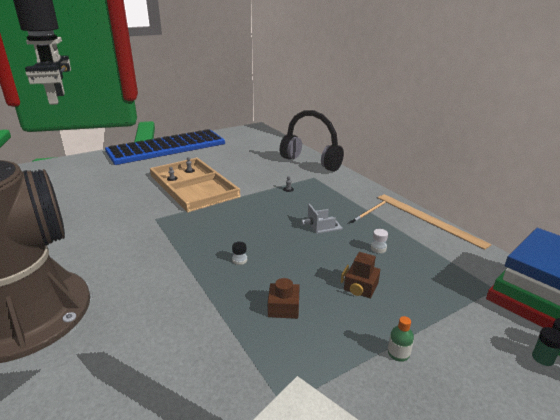

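The top view (800×600) shows the plinth at about (534,292), its plates facing lower-left and lower-right. The bracket is at (418,250) with its nose pointing down to (411,275), the spare at (519,377), and the empty half of the tray at (255,343). Next is an enlarged crop.

```bash
python3 - <<'E'
from h import *
a=cv2.imread('pics/top0.png')[150:230,265:400]; b=cv2.imread('pics/side0.png')[190:310,265:400]
A=cv2.resize(a,None,fx=5.9,fy=5.9,interpolation=cv2.INTER_CUBIC)
cv2.imwrite('pics/c1.png',A)
for n,u,v,z in [('tray corner TL',217,304,.026),('BL',215,384,.026),('TR',289,302,.026),('BR',290,384,.026),('plinth neck',538,285,.07),('brk',418,237,.052),('nose',411,275,.02),('spare',519,372,.058),('potA',429,377,.045),('potB',497,229,.045),('minic',309,229,.04),('glue',622,325,.07)]:
    print(n,at('top0',u*.7,v*.7,z))
E
```

```text
tray corner TL [0.5435 0.3465]
BL [0.391  0.3429]
TR [0.5517 0.2093]
BR [0.3951 0.201 ]
plinth neck [ 0.595  -0.2617]
brk [ 0.6818 -0.034 ]
nose [ 0.6124 -0.0241]
spare [ 0.4307 -0.2307]
potA [ 0.4163 -0.0624]
potB [ 0.7039 -0.1862]
minic [0.6923 0.1751]
glue [ 0.5245 -0.4216]
```

View pics/c1.png

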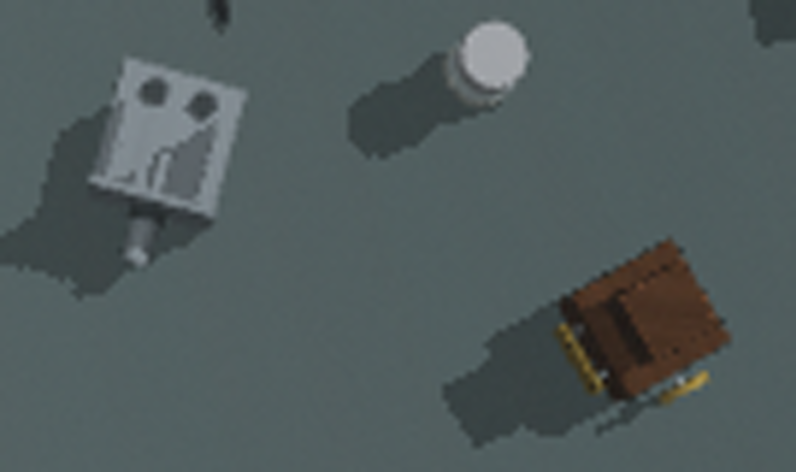

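Crop (5.9×): upright's front top edge runs (90,182)–(212,217) and the nose tip is at about (135,258). The oblong plate is the left one, outer edge (560,325)–(600,390). The round plate is at the bottom, (660,400)–(708,377).

```bash
cat >> h.py <<'E'
from scipy.spatial.transform import Rotation as Ro
def pose():
    o=get_obs(); return o, Ro.from_euler('xyz',o['orientation'],degrees=True).as_matrix()
def yaw(v): return np.degrees(np.arctan2(v[1],v[0])).round(2)
def goto(p,psi=None):
    """tool-frame shift in mm to world point p, and tool-x turn to bring jaw yaw to psi (mod 180)"""
    o,R=pose(); d=R.T@(np.array(p)-o['tool_pos'])*1000
    t=None if psi is None else -((psi-yaw(R[:,2])+90)%180-90)
    print('shift',d.round(1),'turn',t,'tcp',o['tool_pos'].round(4),'jaw',yaw(R[:,2]),'tilt',R[:,0].round(3),'F',o['force'].round(1),'op',round(o['opening'],4),'j',o['joint_pos'].round(0),'t',o['clock'])
E
python3 - <<'E'
from h import *
c=lambda u,v:(265+u/5.9,150+v/5.9)
w=lambda u,v,z:at('top0',*c(u,v),z)
a,b=w(90,182,.052),w(212,217,.052); print('upright',a,b,np.linalg.norm(a-b),yaw(b-a)+90,(a+b)/2)
n=w(135,260,.02); print('nose',n)
p=[w(563,298,.036),w(625,400,.036)];print('block L',p,np.linalg.norm(p[0]-p[1]),yaw(p[0]-p[1]))
p=[w(560,325,.03),w(600,390,.03)];print('obl',p,yaw(p[0]-p[1]),np.linalg.norm(p[0]-p[1]))
p=[w(612,295,.07),w(680,255,.07),w(730,340,.07),w(652,365,.07)];print('neck',p,np.mean(p,0),[ (np.linalg.norm(p[i]-p[i-1]).round(4),yaw(p[i]-p[i-1])) for i in range(4)])
o,R=pose();print(R.round(3)); goto([.6,-.26,.25],28)
E
```

```text
upright [ 0.6396 -0.0015] [ 0.6252 -0.0582] 0.05849999999999999 -14.25 [ 0.6324  -0.02985]
nose [ 0.608  -0.0247]
block L [array([ 0.5948, -0.2244]), array([ 0.5479, -0.2542])] 0.05556662667465062 32.43
obl [array([ 0.5827, -0.2243]), array([ 0.5527, -0.2436])] 32.75 0.03567197779770561
neck [array([ 0.593 , -0.2404]), array([ 0.6123, -0.2713]), array([ 0.5741, -0.2948]), array([ 0.5615, -0.2592])] [ 0.585225 -0.266425] [(np.float64(0.0367), np.float64(30.83)), (np.float64(0.0364), np.float64(-58.01)), (np.float64(0.0448), np.float64(-148.4)), (np.float64(0.0378), np.float64(109.49))]
[[-0.     0.962 -0.272]
 [-0.001 -0.272 -0.962]
 [-1.     0.     0.001]]
shift [-23.1 648.2 761.4] turn 46.19 tcp [0.1837 0.6491 0.2259] jaw -105.81 tilt [-0.    -0.001 -1.   ] F [ 0.2 -0.1  0.5] op 0.0878 j [ 91.  21.   1.  -0. -70. -17.] t 0.15
```

arm_command:
  commands: [0,55,25,0,100,0,55,25,0,100,0,55,25,0,100,0,55,25,0,100,0,55,25,0,100]

```text
clock: 0.78
tool_pos: [0.4171, 0.4511, 0.2238]
orientation: [2.5, 89.8, -102.8]
force: [0.7, 1.2, -0.3]
opening: 0.0879
```

arm_command:
  commands: [0,31,53,0,100,0,31,53,0,100,0,31,53,0,100,0,31,53,0,100,0,31,53,0,100]

```text
clock: 1.4
tool_pos: [0.4976, 0.149, 0.2237]
orientation: [-0.6, 89.6, -106.1]
force: [0.9, 0.6, 1.1]
opening: 0.0878
```

arm_command:
  commands: [0,31,53,0,100,0,31,53,0,100,0,31,53,0,100,0,31,53,0,100,0,31,53,0,100]

```text
clock: 2.02
tool_pos: [0.5763, -0.1535, 0.2258]
orientation: [11.9, 89.7, -93.4]
force: [0.9, 1.9, 0.3]
opening: 0.0882
```

arm_command:
  commands: [0,7,17,0,100,0,0,0,-9.5,100,0,0,0,-9.5,100,0,0,0,-9.5,100,0,0,0,-9.5,100]

```text
clock: 2.65
tool_pos: [0.5774, -0.176, 0.2234]
orientation: [-68.1, 89.6, -134.7]
force: [-0.3, 0.6, -0.3]
opening: 0.0877
```

arm_command:
  commands: [0,0,0,-9.5,100,0,0,0,0,100]

```text
clock: 2.9
tool_pos: [0.5769, -0.1749, 0.2231]
orientation: [-84.9, 89.6, -141.6]
force: [-0.1, -0.6, 0.5]
opening: 0.0877
```

```bash
python3 - <<'E'
from h import *
snap('wrist','w1'); goto([.586,-.264,.15],-58)
cv2.imwrite('pics/w1v.png',cv2.resize(cv2.imread('pics/w1.png'),(800,600),interpolation=cv2.INTER_CUBIC))
E
```

```text
shift [ 73.4 -40.6  79.5] turn 1.1200000000000045 tcp [ 0.5769 -0.1749  0.2231] jaw -56.88 tilt [-0.005 -0.004 -1.   ] F [-1.3  0.3 -0.4] op 0.0876 j [  2.  14.  -9.   0. -67. 121.] t 2.95
```

View pics/w1v.png

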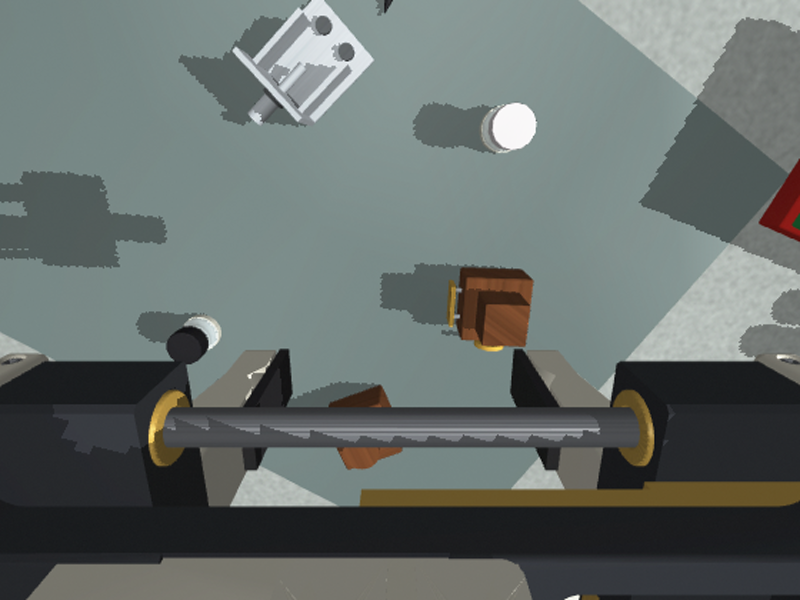

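Wrist view (800×600): the plinth's neck top covers about (482–527, 303–347). Its sides lie parallel to the picture, so the jaws are already aligned. The bracket's upright top edge runs (236,50)–(304,125), with the nose at about (257,117).

```bash
python3 - <<'E'
from h import *
w=lambda u,v,z:at('w1',u*.7,v*.7,z)
p=np.array([w(482,304,.07),w(528,303,.07),w(528,347,.07),w(482,346,.07)]);print('neck',p.tolist(),p.mean(0),[(np.linalg.norm(p[i]-p[i-1]).round(4),yaw(p[i]-p[i-1])) for i in range(4)])
a,b=w(459,269,.036),w(459,339,.036);print('block left',a,b,np.linalg.norm(a-b),yaw(a-b))
a,b=w(451,282,.03),w(451,325,.03);print('obl',a,b,np.linalg.norm(a-b),yaw(a-b))
a,b=w(236,49,.052),w(304,125,.052);print('upr',a,b,np.linalg.norm(a-b),yaw(b-a)+90,(a+b)/2)
print('nose',w(257,117,.02),'potA',w(187,343,.045),'potB',w(512,127,.045))
im=cv2.imread('pics/w1.png')
cv2.imwrite('pics/w1c.png',np.hstack([cv2.resize(im[180:250,300:385],(395,325),interpolation=cv2.INTER_CUBIC),cv2.resize(im[0:95,150:265],(395,325),interpolation=cv2.INTER_CUBIC)]))
E
```

```text
neck [[0.5883, -0.2394], [0.6078, -0.2676], [0.5795, -0.2899], [0.5608, -0.2597]] [ 0.5841  -0.26415] [(np.float64(0.0342), np.float64(36.43)), (np.float64(0.0343), np.float64(-55.34)), (np.float64(0.036), np.float64(-141.76)), (np.float64(0.0355), np.float64(121.77))]
block left [ 0.5961 -0.218 ] [ 0.5462 -0.2537] 0.061355521348938055 35.58
obl [ 0.5826 -0.2204] [ 0.5513 -0.2425] 0.03831579308849027 35.22
upr [ 0.6397 -0.0018] [ 0.6233 -0.0629] 0.06326270623360972 -15.019999999999996 [ 0.6315  -0.03235]
nose [ 0.6066 -0.0236] potA [ 0.4218 -0.0636] potB [ 0.7032 -0.1864]
```

View pics/w1c.png

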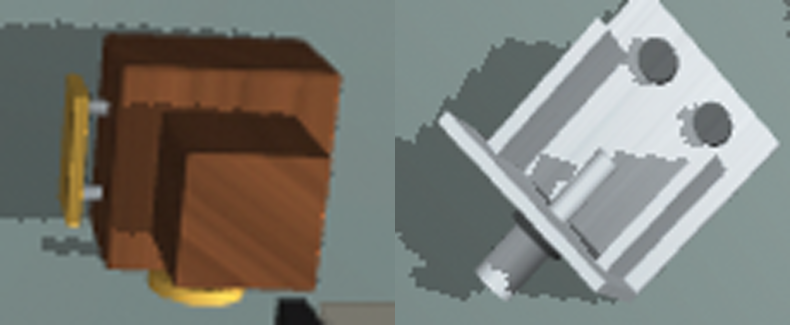

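```bash
python3 - <<'E'
from h import *
w=lambda u,v,z:at('w1',300+u/4.647,180+v/4.643,z)
p=np.array([w(187,155,.07),w(330,157,.07),w(316,290,.07),w(175,287,.07)]);print('neck',p.tolist(),p.mean(0),[(np.linalg.norm(p[i]-p[i-1]).round(4),yaw(p[i]-p[i-1])) for i in range(4)])
b=lambda u,v,z:at('w1',150+(u-395)/3.435,v/3.42,z)
q=b(440,118,.052),b(600,292,.052);print('upr',q,np.linalg.norm(q[0]-q[1]),yaw(q[1]-q[0])+90,(q[0]+q[1])/2)
q=b(452,112,.052),b(633,297,.052);print('upr back',q,np.linalg.norm(q[0]-q[1]),yaw(q[1]-q[0])+90)
n=b(490,284,.02);print('nose',n, yaw((q[0]+q[1])/2-n))
q=b(652,-5,.004),b(778,142,.004);print('foot end',q,np.linalg.norm(q[0]-q[1]),yaw(q[1]-q[0])+90)
goto([.585,-.264,.15],-56.5)
E
```

```text
neck [[0.5894, -0.2423], [0.6071, -0.2701], [0.579, -0.2881], [0.5613, -0.2597]] [ 0.5842  -0.26505] [(np.float64(0.0331), np.float64(31.77)), (np.float64(0.033), np.float64(-57.52)), (np.float64(0.0334), np.float64(-147.36)), (np.float64(0.0335), np.float64(121.93))]
upr (array([ 6.385e-01, -2.000e-04]), array([ 0.6233, -0.0594])) 0.06112020942372498 -14.400000000000006 [ 0.6309 -0.0298]
upr back (array([ 0.6416, -0.0023]), array([ 0.6274, -0.068 ])) 0.06721703653092719 -12.200000000000003
nose [ 0.6042 -0.0221] -23.3
foot end (array([ 0.7039, -0.0205]), array([ 0.6907, -0.0746])) 0.05568707210834485 -13.709999999999994
shift [ 73.4 -41.4  79. ] turn -0.37999999999999545 tcp [ 0.5769 -0.1749  0.2231] jaw -56.88 tilt [-0.005 -0.004 -1.   ] F [-1.3  0.3 -0.4] op 0.0876 j [  2.  14.  -9.   0. -67. 121.] t 2.95
```

arm_command:
  commands: [20,-14,27,1.1,100,20,-14,27,0,100,30,-13,25,0,100,25,0,0,0,100,0,0,0,0,100]

```text
clock: 3.58
tool_pos: [0.5849, -0.2651, 0.1267]
orientation: [-71.5, 89.7, -130.5]
force: [-0.7, 0.4, 1.4]
opening: 0.0875
```

```bash
python3 - <<'E'
from h import *
goto([.5845,-.265,.041],-58)
E
```

```text
shift [85.7  0.2 -0.4] turn -1.0300000000000011 tcp [ 0.5849 -0.2651  0.1267] jaw -59.03 tilt [-0.003 -0.004 -1.   ] F [-0.7  0.4  1.4] op 0.0875 j [ -7.  22. -11.   0. -57. 128.] t 3.575
```

arm_command:
  commands: [30,0,0,-1,100,30,0,0,0,100,24,0,0,0,100,1,0,0,0,100,0,0,0,0,60]

```text
clock: 4.2
tool_pos: [0.5898, -0.2649, 0.0474]
orientation: [7.5, 89.5, -50.8]
force: [0.2, -0.6, 1.1]
opening: 0.0822
```

arm_command:
  commands: [0,0,0,0,0,0,0,0,0,0,0,0,0,0,0,0,0,0,0,0,0,0,0,0,0]

```text
clock: 4.82
tool_pos: [0.5916, -0.265, 0.0512]
orientation: [22.0, 89.2, -36.3]
force: [0.2, 0.2, -1.4]
opening: 0.0339
```

```bash
python3 - <<'E'
from h import *
goto([.545,-.008,.041],-194.3)
E
```

```text
shift [   7.7   95.1 -243.3] turn -44.06999999999999 tcp [ 0.5916 -0.265   0.0512] jaw -58.37 tilt [ 0.011 -0.008 -1.   ] F [ 0.2  0.2 -1.4] op 0.0339 j [ -7.  26. -15.   1. -47. 128.] t 4.825
```

arm_command:
  commands: [1,0,0,0,60,1,0,0,0,60,4,-3,0,0,60,5,-3.5,0,0,60,5,-1,0,0,60]

```text
clock: 5.45
tool_pos: [0.5856, -0.2695, 0.0359]
orientation: [21.9, 89.2, -36.4]
force: [-11.1, 12.2, 44.2]
opening: 0.0527
```

```bash
python3 - <<'E'
from h import *
goto([.5845,-.265,.042],-58); print(get_obs()['qvel'].round(2))
E
```

```text
shift [-6.1  1.5 -4.3] turn -0.3199999999999932 tcp [ 0.5856 -0.2695  0.0359] jaw -58.32 tilt [ 0.012 -0.009 -1.   ] F [-11.1  12.2  44.2] op 0.0527 j [ -7.  27. -17.   1. -45. 128.] t 5.45
[ 0.16 -0.06 -0.75  0.64  1.31  0.49]
```

arm_command:
  commands: [-6,1,-2,0,60,0,0,0,0,60]

```text
clock: 5.7
tool_pos: [0.5854, -0.2673, 0.0422]
orientation: [22.9, 89.1, -35.4]
force: [-0.7, -1.2, 0.1]
opening: 0.0522
```

```bash
python3 - <<'E'
from h import *
s=snap('wrist','w2'); goto([.5845,-.265,.042],-58)
im=cv2.imread('pics/w2.png'); cv2.imwrite('pics/w2v.png',cv2.resize(im,(800,600)))
E
```

```text
shift [-0.3  0.7 -2.2] turn -0.3299999999999983 tcp [ 0.585  -0.2673  0.0417] jaw -58.33 tilt [ 0.011 -0.008 -1.   ] F [-0.1  0.1 -0.4] op 0.0528 j [ -7.  27. -17.   1. -46. 128.] t 5.75
```

View pics/w2v.png

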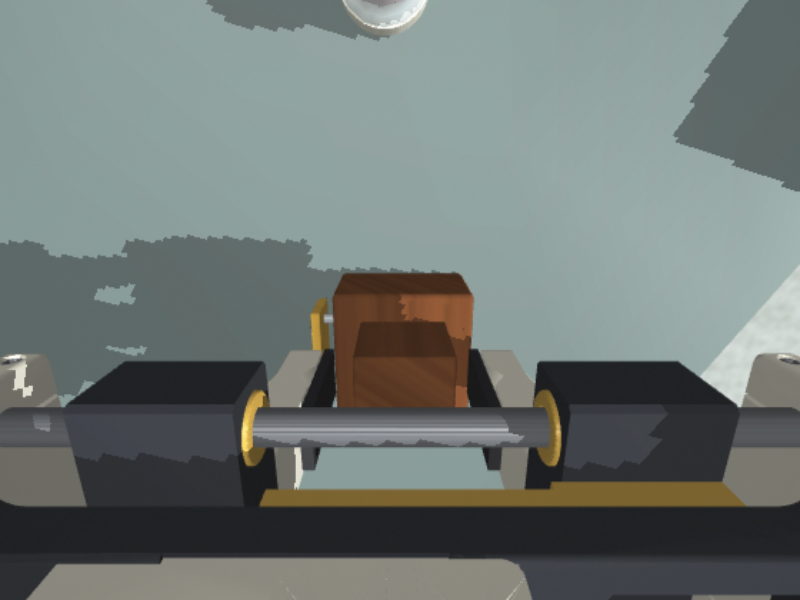

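Neck top's far edge is at row ~356 (cols 357–456) and it sits between the open fingers. The oblong plate is at (320,325), clear of the fingers.

```bash
python3 - <<'E'
from h import *
a,b=at('w2',357*.7,356*.7,.07),at('w2',456*.7,356*.7,.07); m=(a+b)/2
y=np.array([.851,.524]); print(a,b,np.linalg.norm(a-b),yaw(b-a),'centre est',m-.017*np.array([np.cos(np.radians(32)),np.sin(np.radians(32))]))
a,b=at('w2',335*.7,294*.7,.036),at('w2',472*.7,294*.7,.036); m=(a+b)/2
print(np.linalg.norm(a-b),yaw(b-a),'centre from block',m-.028*np.array([np.cos(np.radians(32)),np.sin(np.radians(32))]))
E
```

```text
[ 0.5926 -0.245 ] [ 0.6094 -0.2726] 0.03231098884280705 -58.67 centre est [ 0.58658318 -0.26780863]
0.053766253356543274 -58.62 centre from block [ 0.58625465 -0.26768774]
```

arm_command:
  commands: [0,0,0,0,0,0,0,0,0,0,0,0,0,0,0,0,0,0,0,0]

```text
clock: 6.25
tool_pos: [0.5847, -0.2675, 0.0407]
orientation: [19.1, 89.2, -39.2]
force: [-0.4, 0.7, 1.8]
opening: 0.0337
```

```bash
python3 - <<'E'
from h import *
goto([.545,-.008,.10],0)
E
```

```text
shift [ -61.9  102.7 -241. ] turn -58.349999999999994 tcp [ 0.5847 -0.2675  0.0407] jaw -58.35 tilt [ 0.01  -0.008 -1.   ] F [-0.4  0.7  1.8] op 0.0337 j [ -7.  27. -17.   1. -46. 128.] t 6.25
```

arm_command:
  commands: [-30,0,0,0,0,-32,0,0,0,0,0,20,-48,0,0,0,20,-48,0,0,0,20,-48,0,0]

```text
clock: 6.88
tool_pos: [0.5573, -0.1116, 0.1]
orientation: [7.0, 89.5, -51.7]
force: [0.7, 0.6, -2.2]
opening: 0.034
```

arm_command:
  commands: [0,20,-48,0,0,0,20,-48,0,0,0,0,0,10.5,0,0,0,0,10.5,0,0,0,0,10.5,0]

```text
clock: 7.5
tool_pos: [0.538, -0.0013, 0.0977]
orientation: [18.6, 89.6, -72.2]
force: [-0.4, -0.9, -1.8]
opening: 0.0339
```

arm_command:
  commands: [0,0,0,10.5,0,0,0,0,10.5,0,0,0,0,10.5,0,0,0,0,10.5,0,0,0,0,10.5,0]

```text
clock: 8.12
tool_pos: [0.5352, -0.0013, 0.0955]
orientation: [27.1, 89.6, -117.5]
force: [-0.4, -0.3, -2.1]
opening: 0.0341
```

arm_command:
  commands: [0,0,0,10.5,0,0,0,0,10.5,0,0,0,0,10.5,0,0,0,0,10.5,0,0,0,0,0,0]

```text
clock: 8.75
tool_pos: [0.5324, -0.0016, 0.0933]
orientation: [44.4, 89.4, -143.1]
force: [-0.1, 0.5, -2.5]
opening: 0.0335
```

```bash
python3 - <<'E'
from h import *
goto([.545,-.008,.10],-194.3)
E
```

```text
shift [ -6.7   4.7 -13.2] turn 6.759999999999991 tcp [ 0.5324 -0.0016  0.0933] jaw 172.46 tilt [-0.008 -0.006 -1.   ] F [-0.1  0.5 -2.5] op 0.0335 j [ 21.  15. -27.   0. -49. -29.] t 8.75
```

arm_command:
  commands: [15,2,-5,6.8,0,20,0,0,0,0,11,0,0,0,0,0,0,0,0,0]

```text
clock: 9.25
tool_pos: [0.5366, -0.0046, 0.046]
orientation: [49.2, 89.4, -144.5]
force: [-0.2, 0.1, -1.4]
opening: 0.0336
```

```bash
python3 - <<'E'
from h import *
snap('wrist','w3');snap('top','top3');snap('side','side3')
goto([.545,-.008,.0412],-194.3)
a=cv2.imread('pics/top3.png')[150:210,255:335];b=cv2.imread('pics/wrist3.png') if 0 else cv2.imread('pics/w3.png')
c=cv2.imread('pics/side3.png')[180:260,270:370]
r=lambda i,w,h:cv2.resize(i,(w,h),interpolation=cv2.INTER_CUBIC)
cv2.imwrite('pics/m3.png',np.vstack([np.hstack([r(a,400,300),r(c,400,300)]),np.hstack([r(b,400,300),r(b[150:350,0:267],400,300)])]))
E
```

```text
shift [ 6.   1.8 -8.1] turn 0.5900000000000318 tcp [ 0.5376 -0.0043  0.0472] jaw 166.29 tilt [-0.006 -0.005 -1.   ] F [ 0.8  0.  -1.5] op 0.034 j [ 21.  19. -29.   0. -43. -34.] t 9.4
```

View pics/m3.png

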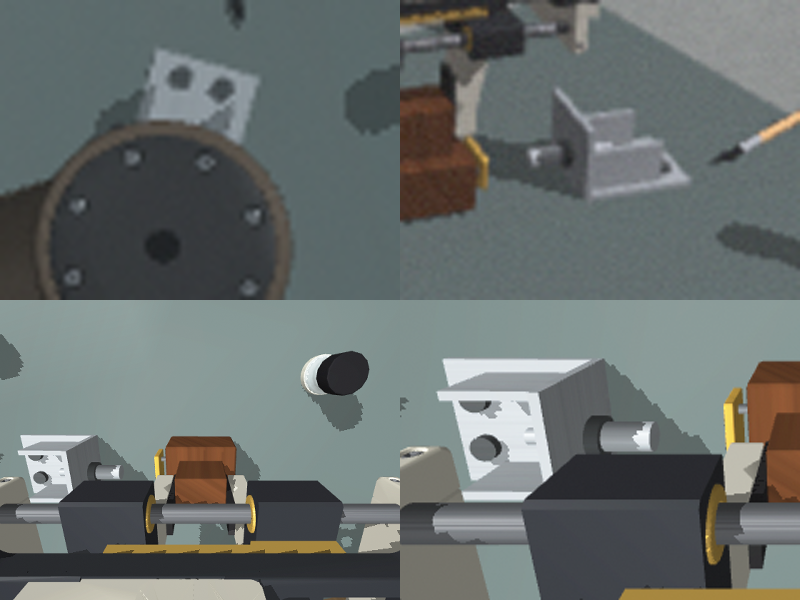

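Wrist crop: nose axis horizontal in the picture at row ~437 (1.5× crop), tip at col ~657, so the plate and nose are nearly parallel already.

```bash
python3 - <<'E'
from h import *
w=lambda u,v,z:at('w3',(u-400)/1.5,150+(v-300)/1.5,z)
t,b=w(657,437,.02),w(607,436,.02); print('nose',t,b,yaw(b-t))
for z in(.0265,.02): 
  a,c=w(605,421,z),w(653,421,z); print(z,a,c,yaw(a-c))
print('plate far top corner',w(727,392,.035),w(741,390,.035))
o,R=pose(); c=o['tool_pos']; 
# predicted: plinth centre = tcp, plate far corner
x=-R[:,2]; y=np.cross([0,0,1],x); print('pred', c+x*.038+y*.018, c+x*.038-y*.018)
rel=np.r_[t,.02]-c; print('nose rel along',rel@x,'lat',rel@y)
s=.0485
for yy in(-.018,.018):
  print([ (lambda q:(q[0]/.7,q[1]/.7))(px('w3',c+x*.038+y*yy+np.array([0,0,zz]))) for zz in(-.0112,)])
E
```

```text
nose [ 0.6038 -0.0213] [ 0.6246 -0.0269] -15.07
0.0265 [ 0.6192 -0.0353] [ 0.6    -0.0306] -13.76
0.02 [ 0.6229 -0.0336] [ 0.603  -0.0288] -13.56
plate far top corner [ 0.5644 -0.0376] [ 0.5589 -0.0371]
pred [0.57875798 0.00418326 0.04707369] [ 0.57022624 -0.03079077  0.04707369]
nose rel along 0.06849061238728524 lat -0.0008226012845626643
[(np.float64(302.2364889903244), np.float64(321.26424316910027))]
[(np.float64(307.5037238758797), np.float64(399.4978702610694))]
```

arm_command:
  commands: [4,0,-8,0.5,0,1.5,0,-8,0,0,0,0,-4,0,0]

```text
clock: 9.78
tool_pos: [0.5593, -0.0091, 0.0427]
orientation: [68.4, 89.7, -125.7]
force: [0.1, 0.6, -2.8]
opening: 0.0338
```

```bash
cat >> h.py <<'E'
def press(n=(.6038,-.0213),zz=.0412,b=-14.2):
    o,R=pose(); u=np.array([np.cos(np.radians(b)),np.sin(np.radians(b))]); v=np.array([-u[1],u[0]])
    d=np.array(n)-o['tool_pos'][:2]; f=o['force'][:2]
    print('along %.1f lat(+bracket y) %.1f z %.1f jaw %.2f F along %.1f lat %.1f fz %.1f'%(d@u*1e3,d@v*1e3,(o['tool_pos'][2]-zz)*1e3,yaw(R[:,2]),f@u,f@v,o['force'][2]),R[:,0].round(4),o['moment'].round(2),o['clock'])
E
python3 - <<'E'
from h import *
press()
E
```

```text
along 46.1 lat(+bracket y) -0.9 z 1.5 jaw 165.83 F along -0.0 lat 0.6 fz -2.8 [-0.0033 -0.0045 -1.    ] [ 0.17 -0.09  0.  ] 9.775
```

arm_command:
  commands: [0.8,0,-3,0,0,0.2,0,-2,0,0,0,0,0,0,0]

```text
clock: 10.15
tool_pos: [0.5648, -0.0106, 0.0415]
orientation: [66.8, 89.7, -127.4]
force: [-0.5, 0.5, -1.8]
opening: 0.0337
```

```bash
python3 - <<'E'
from h import *
press()
E
```

```text
along 40.4 lat(+bracket y) -0.8 z 0.3 jaw 165.81 F along -0.6 lat 0.3 fz -1.8 [-0.0035 -0.0046 -1.    ] [ 0.1  -0.06 -0.07] 10.15
```

arm_command:
  commands: [0,0,-2,0,0,0,0,-2,0,0]

```text
clock: 10.4
tool_pos: [0.5686, -0.0116, 0.0416]
orientation: [66.0, 89.7, -128.2]
force: [0.1, -0.5, -2.1]
opening: 0.0342
```

arm_command:
  commands: [0,0,-2,0,0]

```text
clock: 10.52
tool_pos: [0.5696, -0.0121, 0.0414]
orientation: [54.4, 89.6, -139.8]
force: [-6.1, 3.4, 2.4]
opening: 0.034
```

```bash
python3 - <<'E'
from h import *
press()
E
```

```text
along 35.4 lat(+bracket y) -0.5 z 0.2 jaw 165.80 F along -6.8 lat 1.8 fz 2.4 [-0.0055 -0.0046 -1.    ] [1.61 2.28 0.05] 10.525
```

arm_command:
  commands: [0,0,-2.5,0,0,0,0,-2.5,0,0]

```text
clock: 10.78
tool_pos: [0.5708, -0.013, 0.0407]
orientation: [34.5, 89.3, -159.8]
force: [-9.3, 5.3, 8.0]
opening: 0.0342
```

```bash
python3 - <<'E'
from h import *
press()
E
```

```text
along 34.0 lat(+bracket y) 0.1 z -0.5 jaw 165.76 F along -10.3 lat 2.9 fz 8.0 [-0.012  -0.0044 -0.9999] [2.28 3.39 0.01] 10.775
```

arm_command:
  commands: [-0.7,0,-5,0,0]

```text
clock: 10.9
tool_pos: [0.5736, -0.0138, 0.0409]
orientation: [28.5, 89.1, -165.8]
force: [-7.3, 5.9, 0.1]
opening: 0.0339
```

```bash
python3 - <<'E'
from h import *
press()
E
```

```text
along 31.1 lat(+bracket y) 0.2 z -0.3 jaw 165.74 F along -8.5 lat 3.9 fz 0.1 [-0.0156 -0.004  -0.9999] [2.46 2.35 0.1 ] 10.9
```

arm_command:
  commands: [-0.5,0,-5,0,0]

```text
clock: 11.02
tool_pos: [0.5757, -0.0146, 0.0409]
orientation: [24.2, 88.8, -170.1]
force: [-16.6, 10.6, 15.0]
opening: 0.0338
```

```bash
python3 - <<'E'
from h import *
press()
E
```

```text
along 28.9 lat(+bracket y) 0.4 z -0.3 jaw 165.71 F along -18.7 lat 6.2 fz 15.0 [-0.0206 -0.0036 -0.9998] [4.58 6.19 0.06] 11.025
```

arm_command:
  commands: [-1,0,-4.5,0,0]

```text
clock: 11.15
tool_pos: [0.5759, -0.0148, 0.0412]
orientation: [19.7, 88.4, -174.6]
force: [-17.4, 13.4, 9.0]
opening: 0.0342
```

```bash
python3 - <<'E'
from h import *
press()
E
```

```text
along 28.6 lat(+bracket y) 0.5 z -0.0 jaw 165.66 F along -20.2 lat 8.7 fz 9.0 [-0.028  -0.0026 -0.9996] [5.31 6.27 0.12] 11.15
```

arm_command:
  commands: [-2,0,12,0,0,-2,0,20,0,0,0,0,0,0,0]

```text
clock: 11.52
tool_pos: [0.5438, -0.0064, 0.0461]
orientation: [19.7, 88.4, -174.7]
force: [0.2, -0.9, -1.4]
opening: 0.034
```

```bash
python3 - <<'E'
from h import *
press(); snap('wrist','w4'); snap('side','side4')
b=cv2.imread('pics/w4.png');c=cv2.imread('pics/side4.png')[180:255,260:360]
r=lambda i,w,h:cv2.resize(i,(w,h),interpolation=cv2.INTER_CUBIC)
cv2.imwrite('pics/m4.png',np.hstack([r(b[180:280,80:213],400,300),r(c,400,300)]))
E
```

```text
along 61.8 lat(+bracket y) 0.2 z 4.9 jaw 165.67 F along 0.4 lat -0.9 fz -1.4 [-0.0278 -0.0026 -0.9996] [ 0.09 -0.23 -0.07] 11.525
```

View pics/m4.png

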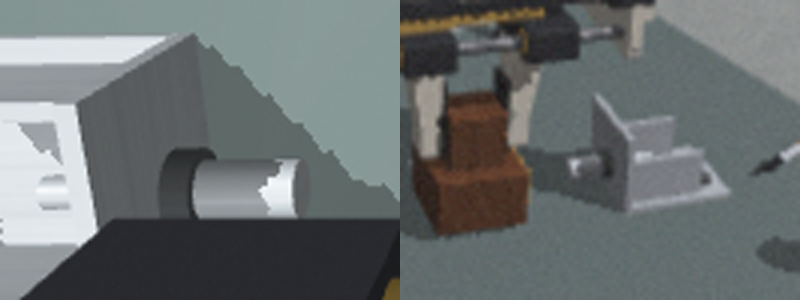

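The crop shows the nose clear. In the side view the oblong plate now looks flush with the block (only a sliver at (525,160)). I'll check it numerically in the wrist picture and correct the tilt before the next press.

```bash
python3 - <<'E'
from h import *
for f in('w2','w3','w4'):
    s=np.load(f'pics/{f}.npz')['frame'][200:262,195:260].astype(int)
    b,g,r=s[...,0],s[...,1],s[...,2]
    gold=(r>130)&(g>.68*r)&(b<.4*r); wood=(r>50)&(g<.62*r)
    for row in(15,25,35):
        print(f,row+200,'gold',np.where(gold[row])[0]+195,'wood start',(np.where(wood[row])[0]+195)[:1])
E
```

```text
w2 215 gold [] wood start [235]
w2 225 gold [218 219 220 221 222 223] wood start [237]
w2 235 gold [219 220 221 222 223 224] wood start [235]
w3 215 gold [219 220 221 222 223] wood start [232]
w3 225 gold [217 218 219 220 221 222] wood start [232]
w3 235 gold [217 218 219 220 221 222] wood start [233]
w4 215 gold [229 230] wood start [233]
w4 225 gold [227 228 229 230 231] wood start [232]
w4 235 gold [228 229 230 231 232] wood start [234]
```

arm_command:
  commands: [-8,0,3,10.5,0,-8,0,0,10.5,0,-8,0,0,10.5,0,-8,0,0,10.5,0,-8,0,0,10.5,0]

```text
clock: 12.25
tool_pos: [0.546, -0.0062, 0.0868]
orientation: [75.2, 88.5, -172.9]
force: [0.5, 0.6, -1.6]
opening: 0.0339
```

arm_command:
  commands: [-8,0,0,10.5,0,-8,0,0,10.5,0,-8,0,0,10.5,0,0,0,0,6,0,0,0,0,0,0]

```text
clock: 12.88
tool_pos: [0.55, -0.0068, 0.1123]
orientation: [114.6, 88.7, -172.0]
force: [0.3, -0.4, -3.2]
opening: 0.0337
```

```bash
python3 - <<'E'
from h import *
press(); goto([.545,-.0065,.05],-104.2)
E
```

```text
along 55.7 lat(+bracket y) -0.9 z 71.1 jaw 73.41 F along 0.4 lat -0.3 fz -3.2 [-0.0218 -0.0031 -0.9998] [ 0.01 -0.23  0.01] 12.875
shift [62.4  3.6 -0.6] turn -2.3899999999999864 tcp [ 0.55   -0.0068  0.1123] jaw 73.41 tilt [-0.022 -0.003 -1.   ] F [ 0.3 -0.4 -3.2] op 0.0337 j [  20.   16.  -23.   -0.  -53. -126.] t 12.875
```

arm_command:
  commands: [60,3,0,-2.4,0,0,0,0,0,0]

```text
clock: 13.12
tool_pos: [0.5473, -0.0061, 0.052]
orientation: [111.9, 88.9, -171.9]
force: [0.4, 0.1, -1.9]
opening: 0.0337
```

```bash
python3 - <<'E'
from h import *
press(); goto([.545,-.0065,.05],-104.2)
E
```

```text
along 58.5 lat(+bracket y) -0.9 z 10.8 jaw 76.16 F along 0.4 lat 0.2 fz -1.9 [-0.0194 -0.0028 -0.9998] [-0.03 -0.14  0.  ] 13.125
shift [ 2.1  2.1 -0.9] turn 0.36000000000001364 tcp [ 0.5473 -0.0061  0.052 ] jaw 76.16 tilt [-0.019 -0.003 -1.   ] F [ 0.4  0.1 -1.9] op 0.0337 j [  20.   20.  -27.   -0.  -45. -123.] t 13.125
```

arm_command:
  commands: [8,1,-0.9,0.4,0,2.5,0,0,0,0,0.5,0,0,0,0]

```text
clock: 13.5
tool_pos: [0.5494, -0.0063, 0.0443]
orientation: [113.1, 89.2, -171.1]
force: [0.6, 0.5, -2.8]
opening: 0.0338
```

```bash
python3 - <<'E'
from h import *
press()
E
```

```text
along 56.4 lat(+bracket y) -1.2 z 3.1 jaw 75.86 F along 0.5 lat 0.6 fz -2.8 [-0.0135 -0.0021 -0.9999] [ 0.06 -0.22 -0.03] 13.5
```

arm_command:
  commands: [2,0,-1,0,0,1.5,0,-0.5,0,0,1,0,0,0,0]

```text
clock: 13.88
tool_pos: [0.5501, -0.0076, 0.0412]
orientation: [111.2, 89.4, -173.0]
force: [-0.6, 0.7, -1.6]
opening: 0.0339
```

```bash
python3 - <<'E'
from h import *
press()
E
```

```text
along 55.5 lat(+bracket y) -0.1 z 0.0 jaw 75.88 F along -0.7 lat 0.6 fz -1.6 [-0.0106 -0.0013 -0.9999] [ 0.05 -0.2   0.02] 13.875
```

arm_command:
  commands: [1,0,0,0,0,0.3,0,0,0,50,0,0,0,0,50,0,0,0,0,0,0,0,0,0,0]

```text
clock: 14.5
tool_pos: [0.5507, -0.0075, 0.0405]
orientation: [112.3, 89.5, -171.8]
force: [-0.4, -0.3, -0.2]
opening: 0.0339
```

arm_command:
  commands: [0,0,0,0,0,0,0,0,0,0]

```text
clock: 14.75
tool_pos: [0.5508, -0.0075, 0.0405]
orientation: [112.0, 89.5, -172.1]
force: [0.1, -0.3, 0.7]
opening: 0.0336
```

```bash
python3 - <<'E'
from h import *
press(); print(get_obs()['opening'])
E
```

```text
along 54.8 lat(+bracket y) -0.4 z -0.7 jaw 75.90 F along 0.2 lat -0.3 fz 0.7 [-0.0094 -0.0013 -1.    ] [ 0.03 -0.19  0.01] 14.75
0.03357921763277595
```

arm_command:
  commands: [-1,-6,0,0,0,0,-6,0,0,0,0,-2,0,0,0]

```text
clock: 15.12
tool_pos: [0.5649, -0.0111, 0.041]
orientation: [111.8, 89.4, -172.3]
force: [0.4, 0.9, -1.1]
opening: 0.0335
```

```bash
python3 - <<'E'
from h import *
press()
E
```

```text
along 40.2 lat(+bracket y) -0.3 z -0.2 jaw 75.90 F along 0.2 lat 1.0 fz -1.1 [-0.0103 -0.0014 -0.9999] [ 0.02 -0.2   0.01] 15.125
```

arm_command:
  commands: [0,-3,0,0,0,0,-3,0,0,0]

```text
clock: 15.38
tool_pos: [0.5709, -0.0128, 0.0406]
orientation: [111.9, 89.4, -172.2]
force: [0.7, -0.2, -2.0]
opening: 0.034
```

```bash
python3 - <<'E'
from h import *
press()
E
```

```text
along 33.9 lat(+bracket y) -0.2 z -0.6 jaw 75.89 F along 0.7 lat -0.0 fz -2.0 [-0.0108 -0.0015 -0.9999] [ 0.06 -0.25  0.02] 15.375
```

arm_command:
  commands: [-0.3,-3,0,0,0]

```text
clock: 15.5
tool_pos: [0.5728, -0.0135, 0.0406]
orientation: [110.7, 89.2, -173.4]
force: [-9.0, 5.7, 7.3]
opening: 0.0338
```

```bash
python3 - <<'E'
from h import *
press()
E
```

```text
along 32.0 lat(+bracket y) 0.1 z -0.6 jaw 75.87 F along -10.1 lat 3.3 fz 7.3 [-0.0132 -0.0015 -0.9999] [2.27 3.09 0.1 ] 15.5
```

arm_command:
  commands: [-0.8,-5,1,0,0]

```text
clock: 15.62
tool_pos: [0.5752, -0.014, 0.0408]
orientation: [109.6, 89.0, -174.6]
force: [-8.2, 2.6, 1.8]
opening: 0.034
```

```bash
python3 - <<'E'
from h import *
press()
E
```

```text
along 29.5 lat(+bracket y) -0.1 z -0.4 jaw 75.83 F along -8.6 lat 0.5 fz 1.8 [-0.0182 -0.0017 -0.9998] [0.94 3.01 0.1 ] 15.625
```

Lateral force is gone; continuing.

arm_command:
  commands: [-0.5,-5,0.8,0,0]

```text
clock: 15.75
tool_pos: [0.5774, -0.0146, 0.0409]
orientation: [109.3, 88.6, -174.9]
force: [-10.0, 3.7, 7.9]
opening: 0.034
```

```bash
python3 - <<'E'
from h import *
press()
E
```

```text
along 27.3 lat(+bracket y) -0.0 z -0.3 jaw 75.80 F along -10.6 lat 1.1 fz 7.9 [-0.0236 -0.0021 -0.9997] [1.72 3.76 0.06] 15.75
```

arm_command:
  commands: [-0.9,-5,0.8,0,0]

```text
clock: 15.88
tool_pos: [0.5793, -0.0151, 0.0411]
orientation: [108.6, 88.3, -175.7]
force: [-13.7, 6.7, 7.7]
opening: 0.0338
```

```bash
python3 - <<'E'
from h import *
press()
E
```

```text
along 25.3 lat(+bracket y) -0.0 z -0.1 jaw 75.76 F along -15.0 lat 3.2 fz 7.7 [-0.0295 -0.0022 -0.9996] [2.93 5.12 0.01] 15.875
```

arm_command:
  commands: [-0.8,-5,0.8,0,0]

```text
clock: 16.0
tool_pos: [0.5796, -0.0151, 0.0412]
orientation: [107.2, 87.8, -177.1]
force: [-20.4, 11.0, 16.4]
opening: 0.0338
```

```bash
python3 - <<'E'
from h import *
press()
E
```

```text
along 25.0 lat(+bracket y) -0.0 z 0.0 jaw 75.70 F along -22.5 lat 5.7 fz 16.4 [-0.0381 -0.0019 -0.9993] [ 4.69  7.23 -0.  ] 16.0
```

arm_command:
  commands: [-1,12,0,0,0,-4,25,0,0,0,-4,25,0,0,0,-8,0,0,0,0]

```text
clock: 16.5
tool_pos: [0.5176, 0.0006, 0.0604]
orientation: [107.4, 87.8, -177.0]
force: [0.2, -1.0, -1.2]
opening: 0.034
```

```bash
python3 - <<'E'
from h import *
press(); snap('wrist','w5'); snap('side','side5')
b=cv2.imread('pics/w5.png');c=cv2.imread('pics/side5.png')[185:260,225:325]
r=lambda i,w,h:cv2.resize(i,(w,h),interpolation=cv2.INTER_CUBIC)
cv2.imwrite('pics/m5.png',np.hstack([r(b[170:290,200:360],400,300),r(c,400,300)]))
E
```

```text
along 88.9 lat(+bracket y) -0.1 z 19.2 jaw 75.69 F along 0.5 lat -0.9 fz -1.2 [-0.0385 -0.002  -0.9993] [ 0.02 -0.46 -0.06] 16.5
```

View pics/m5.png

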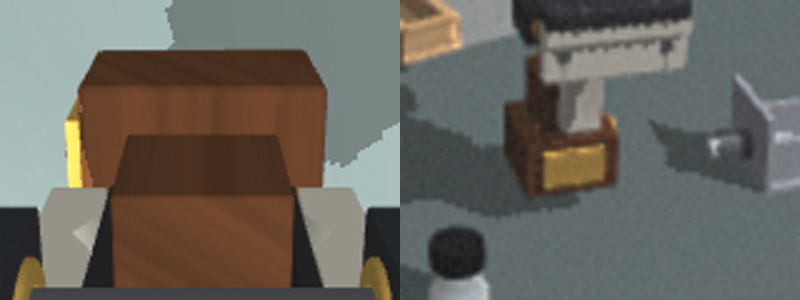

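Oblong plate is flush in both views; the round one faces the bracket and is hidden. I'll turn it into the side camera's view.

arm_command:
  commands: [-4,0,0,10.5,0,-4,0,0,10.5,0,-4,0,0,10.5,0,-4,0,0,9,0,0,0,0,0,0]

```text
clock: 17.23
tool_pos: [0.525, 0.0006, 0.0777]
orientation: [147.8, 88.2, -178.1]
force: [-0.4, -0.3, -2.6]
opening: 0.0338
```

```bash
python3 - <<'E'
from h import *
press(); snap('side','side6'); print(get_obs()['joint_pos'].round(1))
o,R=pose(); c=px('side6',o['tool_pos']-[0,0,.02]); print(c)
u,v=int(c[0]),int(c[1])
s=cv2.imread('pics/side6.png')[v-38:v+37,u-50:u+50]; t=cv2.imread('pics/top3.png')
cv2.imwrite('pics/m6.png',cv2.resize(s,(800,600),interpolation=cv2.INTER_CUBIC))
E
```

```text
along 81.7 lat(+bracket y) -1.9 z 36.5 jaw 34.10 F along -0.4 lat -0.4 fz -2.6 [-0.0313 -0.001  -0.9995] [-0.02 -0.26  0.  ] 17.225
[  21.    16.1  -27.4   -0.8  -48.2 -166.3]
(np.float64(267.47921527277), np.float64(213.21530682668356))
```

View pics/m6.png

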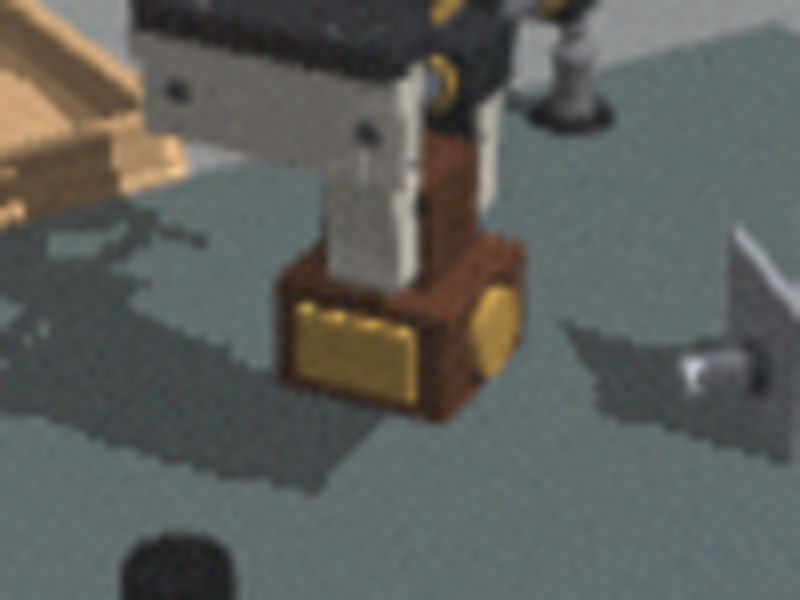

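Both plates look seated: oblong at (357,352), round at (497,332), each with only a thin rim standing off the wood. On to the tray.

arm_command:
  commands: [-12,0,0,-9.7,0,-12,0,0,-9.7,0,-12,0,0,-9.7,0,-12,0,0,-9.7,0,-12,0,0,-9.7,0]

```text
clock: 17.9
tool_pos: [0.5266, -0.0001, 0.1363]
orientation: [98.4, 88.0, -176.3]
force: [0.2, 0.5, -2.3]
opening: 0.0337
```

arm_command:
  commands: [0,0,0,-9.7,0,0,0,0,0,0]

```text
clock: 18.15
tool_pos: [0.5275, -0.0001, 0.1367]
orientation: [87.5, 88.0, -176.8]
force: [-0.7, 0.4, -2.2]
opening: 0.0337
```

```bash
python3 - <<'E'
from h import *
w=lambda u,v:at('top0',u*.7,v*.7,.026)
a,b,c,d=w(217,304),w(215,384),w(289,302),w(290,384)
print(yaw(a-b),yaw(c-d),yaw(a-c),yaw(b-d), np.linalg.norm(a-b),np.linalg.norm(c-d))
goto([.47,.277,.13],92)
E
```

```text
1.35 3.03 93.42 91.66 0.15254248588508051 0.15681980104565874
shift [  8.2  29.7 281.4] turn 3.6400000000000006 tcp [ 5.275e-01 -1.000e-04  1.367e-01] jaw 95.64 tilt [-0.034 -0.002 -0.999] F [-0.7  0.4 -2.2] op 0.0337 j [  21.   12.  -23.   -1.  -56. -105.] t 18.15
```

arm_command:
  commands: [0,5,50,3.6,0,0,5,50,0,0,0,5,50,0,0,0,5,50,0,0,0,5,50,0,0]

```text
clock: 18.77
tool_pos: [0.4922, 0.2521, 0.1358]
orientation: [94.0, 88.0, -175.2]
force: [0.9, 0.4, -2.6]
opening: 0.0337
```

arm_command:
  commands: [0,4,20,0,0,0,0,0,0,0]

```text
clock: 19.02
tool_pos: [0.4871, 0.2755, 0.1349]
orientation: [95.2, 87.9, -174.0]
force: [-0.2, -0.5, -2.1]
opening: 0.0337
```

```bash
python3 - <<'E'
from h import *
goto([.47,.277,.05],92); snap('wrist','w7'); 
cv2.imwrite('pics/m7.png',cv2.resize(cv2.imread('pics/w7.png'),(640,480)))
E
```

```text
shift [85.4 14.1  2.1] turn -1.1500000000000057 tcp [0.4871 0.2755 0.1349] jaw 90.85 tilt [-0.036 -0.004 -0.999] F [-0.2 -0.5 -2.1] op 0.0337 j [  49.   15.  -19.   -2.  -57. -137.] t 19.025
```

View pics/m7.png

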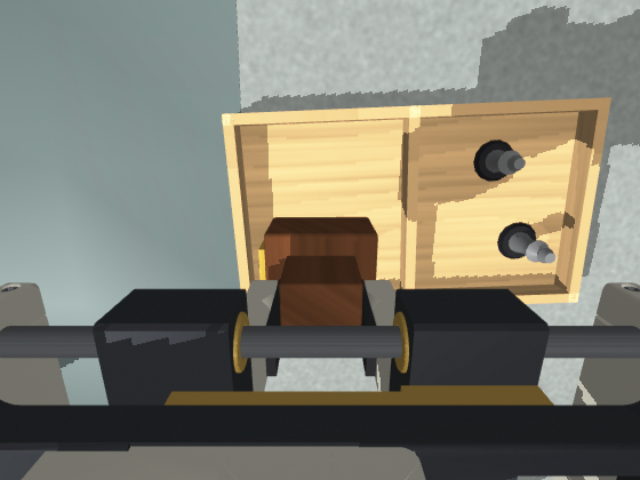

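Empty half is straight below: tray corners at (224,115), divider (413,107), (609,99), (577,300).

```bash
python3 - <<'E'
from h import *
w=lambda u,v:at('w7',u*.875,v*.875,.026)
A,D,B,C=w(224,115),w(413,107),w(609,99),w(577,300)
print(A,D,B,C,np.linalg.norm(A-B),np.linalg.norm(B-C),yaw(B-A)-90)
u=(B-A)/np.linalg.norm(B-A); x=np.array([u[1],-u[0]])
print('spot from wrist',A+u*.072+x*.08, 'from C', C-x*.08-u*(.136+.072))
E
```

```text
[0.3941 0.2033] [0.3866 0.3404] [0.3791 0.4804] [0.5362 0.4898] 0.2775056936352838 0.15738097089546754 3.0999999999999943
spot from wrist [0.47009123 0.27951898] from C [0.46755997 0.27777985]
```

arm_command:
  commands: [0,13,2,-1,0,50,2,0,0,0,15,0,0,0,0,5,0,0,0,0,3,0,0,0,0]

```text
clock: 19.7
tool_pos: [0.4701, 0.2732, 0.0636]
orientation: [92.0, 88.1, -176.4]
force: [0.1, 0.2, -2.0]
opening: 0.0338
```

```bash
python3 - <<'E'
from h import *
goto([.471,.278,.0465],93)
E
```

```text
shift [17.1 -1.6  4.8] turn -1.3799999999999955 tcp [0.4701 0.2732 0.0636] jaw 91.62 tilt [-0.033 -0.002 -0.999] F [ 0.1  0.2 -2. ] op 0.0338 j [  50.   19.  -25.   -2.  -47. -137.] t 19.7
```

arm_command:
  commands: [6,0,4,-1.4,0,5,0,1,0,0,3,0,0,0,0,1.5,0,0,0,0]

```text
clock: 20.2
tool_pos: [0.4707, 0.2797, 0.0492]
orientation: [86.0, 88.2, 179.2]
force: [0.1, -0.2, -2.3]
opening: 0.0339
```

```bash
python3 - <<'E'
from h import *
goto([.471,.278,.0465],93)
E
```

```text
shift [ 2.7 -0.3 -1.7] turn 0.14000000000000057 tcp [0.4707 0.2797 0.0492] jaw 93.14 tilt [-0.031  0.    -1.   ] F [ 0.1 -0.2 -2.3] op 0.0339 j [  50.   20.  -26.   -2.  -45. -136.] t 20.2
```

arm_command:
  commands: [1,0,-1,0,0,1,0,0,0,0]

```text
clock: 20.45
tool_pos: [0.4707, 0.2786, 0.0472]
orientation: [86.1, 88.2, 179.2]
force: [-0.2, -0.6, -2.3]
opening: 0.0341
```

arm_command:
  commands: [0.6,0,0,0,0,0.4,0,0,0,0]

```text
clock: 20.7
tool_pos: [0.4707, 0.2787, 0.0469]
orientation: [86.0, 88.3, 179.1]
force: [-2.7, -0.9, 5.2]
opening: 0.0337
```

```bash
python3 - <<'E'
from h import *
goto([.471,.278,.0465],93)
E
```

```text
shift [ 0.4 -0.2 -0.7] turn 0.1599999999999966 tcp [0.4707 0.2787 0.0469] jaw 93.16 tilt [-0.03  0.   -1.  ] F [-2.7 -0.9  5.2] op 0.0337 j [  50.   20.  -26.   -2.  -45. -136.] t 20.7
```

arm_command:
  commands: [-0.3,0,0,0,40,0,0,0,0,55,0,0,0,0,60,0,0,0,0,60]

```text
clock: 21.2
tool_pos: [0.4714, 0.2791, 0.0474]
orientation: [83.8, 88.3, 177.0]
force: [-0.0, -0.2, -0.1]
opening: 0.052
```

arm_command:
  commands: [-10,0,0,0,60,-20,0,0,0,60,-40,0,0,0,60,-50,0,0,0,60,0,0,0,0,60]

```text
clock: 21.82
tool_pos: [0.4755, 0.2789, 0.1734]
orientation: [84.5, 88.4, 177.7]
force: [0.8, 0.2, -0.3]
opening: 0.0524
```

```bash
python3 - <<'E'
from h import *
goto([.471,.278,.0465],93); snap('wrist','w8'); snap('side','s8')
r=lambda i,w,h:cv2.resize(i,(w,h),interpolation=cv2.INTER_CUBIC)
cv2.imwrite('pics/m8.png',np.hstack([r(cv2.imread('pics/w8.png'),400,300),r(cv2.imread('pics/s8.png')[130:250,130:290],400,300)]))
E
```

```text
shift [127.    0.9  -1. ] turn 0.18000000000000682 tcp [0.4755 0.2789 0.1734] jaw 93.18 tilt [-0.028  0.001 -1.   ] F [ 0.8  0.2 -0.3] op 0.0524 j [  50.   12.  -18.   -1.  -61. -136.] t 21.825
```

View pics/m8.png

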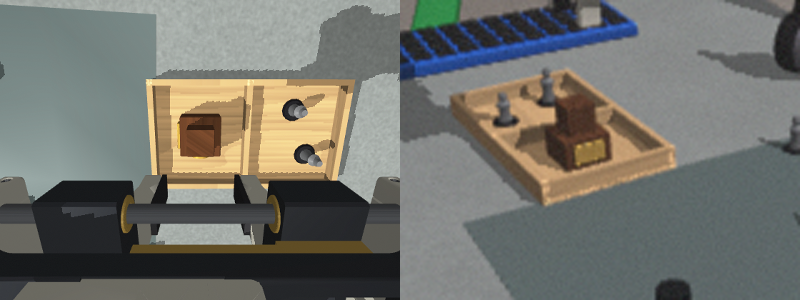

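```bash
python3 - <<'E'
from h import *
s=np.load('pics/w8.npz')['frame'].astype(int); b,g,r=s[...,0],s[...,1],s[...,2]
gold=(r>110)&(g>.66*r)&(b<.33*r)
ys,xs=np.where(gold[140:250,235:330]); 
for y in range(140,250):
    x=np.where(gold[y,235:330])[0]+235
    if len(x): print(y,x.min(),x.max(),len(x))
th=np.radians(3.15); X=np.array([np.cos(th),np.sin(th),0]);Y=np.array([-X[1],X[0],0]); c0=np.array([.4715,.2788,.006])
f=lambda a,b,z:np.round(px('w8',c0+X*a+Y*b+[0,0,z]),1)
for n,a,bb,z in[('block near top',.028,0,.036),('block far top',-.028,0,.036),('block left',0,-.028,.036),('block right',0,.028,.036),('obl home',0,-.032,.03),('obl out',0,-.039,.03),('rnd home',.032,0,.032),('rnd out',.039,0,.032)]: print(n,f(a,bb,z))
wood=(r>50)&(g<.62*r)&(b<.5*r); col=np.where(wood[140:260,283])[0]+140; print('wood rows',col.min(),col.max()); row=np.where(wood[190,230:330])[0]+230; print('wood cols',row.min(),row.max())
for y in range(212,226): print(y,s[y,283].tolist(),end=' ')
E
```

```text
173 249 249 1
179 251 251 1
181 251 251 1
186 251 251 1
220 284 288 5
221 284 285 2
block near top [280.3 225.6]
block far top [280.3 170. ]
block left [251.7 198.4]
block right [308.9 198.5]
obl home [248.2 197. ]
obl out [241.1 197. ]
rnd home [280.3 228. ]
rnd out [280.3 234.4]
wood rows 160 218
wood cols 252 307
212 [41, 69, 111] 213 [43, 71, 115] 214 [45, 73, 122] 215 [44, 73, 120] 216 [44, 72, 119] 217 [45, 73, 122] 218 [41, 72, 121] 219 [48, 107, 143] 220 [75, 181, 226] 221 [76, 184, 228] 222 [133, 197, 235] 223 [131, 192, 231] 224 [126, 184, 225] 225 [125, 183, 224]
```

Round plate protrudes 3 px past the block edge (home predicts 2.4, fully out 8.8), and the oblong also reads home. Handing in.

```bash
python3 -c "
from plant import *
print(close_job())"
```

```text
the job is handed in; nothing more can be done
None
```

Both plates are pushed home, and the plinth stands upright and released in the empty half of the tray. I handed the job in at about 22 s of robot time.

**Oblong plate:** I pressed it against the screw nose until it stopped moving, at about 20 N along the push (22 N counting the sideways part). In the wrist picture it stood about 5 px off the block afterwards, against about 15 px before, which matches home to roughly half a millimetre.

**Round plate:** After the quarter turn I released and re-gripped the neck, then pressed until it stopped at about 22 N (23 N counting the sideways part). In the last wrist picture it stood 3 px past the block edge, where home predicts 2.4 px and not pushed 8.8 px.

**Placing:** The last wrist and side pictures show the plinth upright, with the gripper open and 127 mm above its release height. The two figures in the tray are still standing.

Some things did not go cleanly:
- **Pressed on the block:** While seating the first grip, the fingertips pressed down on the plinth's lower block with about 46 N. No plate was touched, but this is over the 40 N you gave for pushing.
- **Tilted tool:** The tool leaned up to about 2.2° during the presses, because the moves could not correct tilt.
- **Off-centre:** The plinth ended about 7 mm from where the gripper put it. My guess is that it slipped in the grip during the second press. It is still well inside its half of the tray.

I did not check the bystanders outside the tray again at the end, but no move went near them.

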